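Unstack barrel-stand parts into their drip trays

TASK

The four oak parts of a barrel stand are stacked on a dark steel board: take the stack apart from the top, one part at a time and without shoving the parts below out of place, and lay each part flat inside the rim of the drip tray cut to its shape and size, the notch of the bearer round the step in its tray: first the round foot, then the notched bearer, then the two rails in either order. Leave the glue bottle and the screw jar standing where they are.

Things in the scene. Friction and masses are not known exactly. Their poses are not given: they have to be found in the camera images.
- foot: Turned oak disc, 60 mm diameter, 32 mm thick, lying flat on top of the stack (third layer), over the bearer's narrow middle. Origin: centre of its underside, z up.
- bearer: Oak block 150 x 62 x 32 mm (x, y, z) with a rectangular notch 70 mm long and 18 mm deep through its full thickness in the middle of its +y long side, so a U seen from above. At the notch it is 44 mm wide, from y = -31 to y = +13 mm. Second layer: lies flat across both rails, notch in the middle. Origin: centre of the 150 x 62 mm outline, on its underside; x along its length, z up.
- long_rail: Oak bar 160 x 42 x 32 mm (x, y, z), bottom layer, lying flat on the board beside the short rail and about parallel to it, centre lines 90 mm apart, either one on either side; its ends show beyond the bearer. Origin: centre of its underside, x along its length, z up.
- short_rail: Oak bar 105 x 42 x 32 mm (x, y, z), bottom layer, otherwise like the long rail. The dark steel board below both rails is 170 x 150 mm, 12 mm thick and fixed. Origin: centre of its underside, x along its length, z up.
- tray_round: Grey steel drip tray, fixed on the bench. Floor 4 mm thick; rim 3 mm thick, rising 5 mm above the floor. Round, 80 mm inside diameter, for the foot. Origin: centre of its underside on the bench, z up. 
- tray_bearer: Grey steel drip tray, fixed on the bench. Floor 4 mm thick; rim 3 mm thick, rising 5 mm above the floor. Rectangular, 170 x 82 mm inside (x, y), the widest, for the bearer. A step 50 x 18 mm, as high as the rim, juts in from the middle of its +y side (y = 23 to 41 mm) into the bearer's notch: the bearer fits only with its +y side to the tray's +y side. Origin: centre of its underside on the bench, z up. 
- tray_long: Grey steel drip tray, fixed on the bench. Floor 4 mm thick; rim 3 mm thick, rising 5 mm above the floor. Rectangular, 180 x 62 mm inside (x, y), the longest, for the long rail, either way round. Origin: centre of its underside on the bench, z up. 
- tray_short: Grey steel drip tray, fixed on the bench. Floor 4 mm thick; rim 3 mm thick, rising 5 mm above the floor. Rectangular, 125 x 62 mm inside (x, y), for the short rail, either way round. Origin: centre of its underside on the bench, z up. 
- glue: White glue bottle with an orange cap, 48 mm diameter, 130 mm high, standing loose on the bench beyond the trays. Not to be moved. Origin: centre of its underside.
- screws: Glass screw jar with a steel lid, 54 mm diameter, 70 mm high, standing loose on the bench beyond the trays. Not to be moved. Origin: centre of its underside.
Not all that is in view belongs to the job. What is shaped like the tray_short but blue is not meant.

How it is judged:
By the outcome, as a careful person would: the job done as asked, in the order asked, and still so for the second after the job is handed in, with the robot touching nothing.
It also fails if it takes over 99 s, if anything falls off the work surface, if the arm or the gripper's body presses on something with over 40 N, if the wrist force passes 120 N, or if a joint passes its speed limit or range.

ROBOT

A 6-joint arm with a two-finger parallel gripper is mounted at the origin on the work surface. World frame = base frame: x ahead of the robot, y to its left, z up, the work surface at z = 0. Lengths are in m, angles in rad, forces in N, time in s.
With the tool pointing down it reaches from about 0.35 to 0.775 m from the base axis. Payload 5.5 kg.
Tool frame: the origin (TCP) lies at the very end of the fingers, on their centre line; the grasp point (between the pads) lies 19 mm behind it (env.grip_point_offset is the distance from the TCP to the grasp point, in m); z points along the fingers, y is the line along which they close (so a half turn about z gives the same grasp; the last joint's range is limited). The gripper opens to 85 mm and grips with 20 to 120 N. Pads are 22 mm wide; open, the fingers measure 114 mm over their backs; the gripper's body (76 mm by 85 mm) begins 54 mm behind the grasp point. The pads swing forward as they close: fully open they stand 13 mm farther back than shut.
Start: joints at [-1.288, 0.313, 0.046, 1.304, 0, 1.431], TCP at [0.236, -0.524, 0.195] pointing down, gripper open.
Joint ranges: [-2.76, 2.76], [-0.86, 1.69], [-1.03, 1.26], [-2.2, 2.34], [-1.47, 1.5], [-3.14, 3.14]. Speed limits (rad/s): [2.57, 2.57, 3.14, 3.14, 3.14, 3.14].

INTERFACE

Orientations are given as a unit quaternion [w, x, y, z].
In Python, from workcell import sensors, imaging, workorder, env gives the robot as it stands.
- The arm moves only by the shell command python3 -m handwheel 'ROWS' [FORCE]. ROWS is JSON, a list of rows, each a list of 5 numbers: the shift along the tool's x, y, z in mm, then the turn about the tool's z in rad, then the opening, from 0 (shut) to 1 (fully open). A call has 1 to 8 rows; each row is the pose to reach, as a shift and turn from the pose commanded when the call began, along the tool's axes at that moment; what a row does not reach only later rows make up. A row lasts 1/10 s, in which the tool goes at most 50 mm and 8.59 degrees, less where a joint would pass 70% of its speed; a pose out of reach is approached as far as the arm can. A call with a gripper value outside its range is refused whole. The fingers move at their own pace and stop on an object; FORCE is the grip in N (left out, the last holds). Time passes only in rows, so rows that repeat a pose let the fingers close. It gives the time, the measured TCP pose, the force, the opening and the grip force at its end, in the units of the state.
- sensors.get_state(): the state, without advancing time (a new reading comes with each control period).
- imaging.read_camera(name): name is "scene" or "top" or "wrist"; returns a dict with "color" (420x560x3 uint8, blue, green, red), "z_map" (420x560 float32, m along the optical axis (not along the pixel's ray), 0 where there is no reading), "fx", "fy", "cx", "cy" (pixels), "xyz" and "rotation" of the camera in the world. Camera axes: x right, y down, z forward; pixel columns grow to the right and rows downward; lengths in m; the calibration is good to about 2 mm. The wrist camera is an equidistant fisheye: a pixel r from the principal point sees the ray r / f radians off the axis. A picture is of the moment at which its call begins.
- workorder.hand_in(): hands the job in; it is judged then, once.
The state is a dict: "clock": time; "joint_pos": joint angles; "qvel": joint speeds; "tau": joint torques, N m; "tcp_pos": TCP position; "orientation": TCP orientation; "wrist_force": force on the tool from outside, world axes, zero at the start; "ft_torque": the same for the moment, N m; "finger_gap": finger opening in m; "grip_force": force on a finger pad.
Only numpy, scipy, OpenCV 4.12 (cv2) and the standard library are available. Lean on these libraries where they do the work, as an engineer would, in place of code of your own. Each camera call takes 0.05 s, during which the arm holds its last target. There are 200 camera calls.

## Working session

There is one attempt and no reset: what is moved stays moved. The work goes in short steps, Python scripts to look and compute and a shell command to move; the robot and the scene stay as the last step left them, time stands still between calls to the robot, and variables do not carry over. Pictures are saved under pics/ and viewed, at most 14 in all, crops included, and the job is handed in when it is done.

```bash
ls; mkdir -p pics; python3 - <<'E'
from workcell import sensors, imaging, env
import cv2
print(sensors.get_state())
print([a for a in dir(env) if a[0]!='_'])
for n in ("top","scene"):
    r=imaging.read_camera(n); cv2.imwrite(f'pics/{n}0.png',r['color'])
    print(n,r['fx'],r['cx'],r['cy'],r['xyz'],r['rotation'])
E
```

```text
pics
{'clock': 0.0, 'joint_pos': array([-1.28760240e+00,  3.14020354e-01,  4.49712298e-02,  1.30361887e+00,
       -4.64591274e-07,  1.43122827e+00]), 'qvel': array([-0.00074342,  0.00129754,  0.00038483,  0.00051721, -0.0013081 ,
        0.00089981]), 'tau': array([-1.02019126e-04, -4.80630183e+01,  2.98531348e+01,  1.95249554e-02,
       -2.92785717e-04, -2.00978297e-05]), 'tcp_pos': array([ 0.23575249, -0.52379984,  0.19369443]), 'orientation': array([-9.33403218e-04,  9.77741673e-01,  2.09810261e-01, -6.73787862e-05]), 'wrist_force': array([-0.79371673,  0.15728012, -0.62304325]), 'ft_torque': array([-0.00028997, -0.01389352,  0.02337963]), 'grip_force': 0.0, 'finger_gap': 0.08559971428166735}
['MotionError', 'grip_point_offset']
top 437.565377611613 273.6982183005067 207.59057079122903 [0.34640805 0.07758388 1.29410103] [ 0.05566064 -0.70105056  0.70984379 -0.03939305]
scene 519.7063616766075 283.9380296752807 208.85190713863363 [ 0.93131072 -0.67707132  1.35131777] [-0.2877362   0.92503795  0.23763151 -0.07102064]
```

View pics/top0.png

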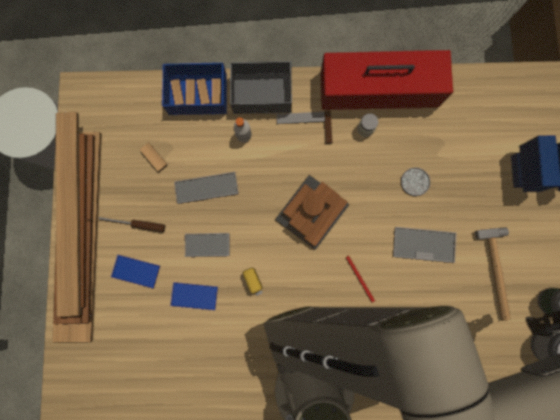

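View pics/scene0.png

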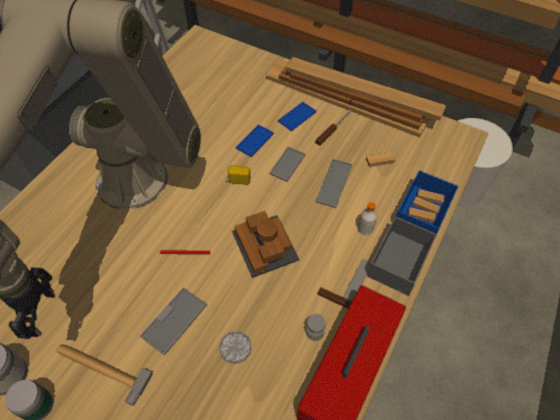

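The top view shows the stack at (313,210), round tray (415,182), bearer tray (425,245) with its step on the lower side (425,255), long tray (207,188), short tray (207,245). Blue ones are decoys; the glue is at (242,130) and the jar at (369,125).

```bash
cat > h.py <<'E'
import numpy as np, cv2
from scipy.spatial.transform import Rotation as R
from workcell import sensors, imaging
def rot(q): return R.from_quat(np.r_[q[1:],q[0]])
def cloud(n):
    r=imaging.read_camera(n); z=r['z_map'].astype(float); v,u=np.mgrid[:420,:560]
    a=(u-r['cx'])/r['fx']; b=(v-r['cy'])/r['fy']
    if n=='wrist':
        t=np.hypot(a,b); k=np.where(t<1e-6,1,np.tan(np.minimum(t,1.5))/np.maximum(t,1e-9)); a,b=a*k,b*k
    P=rot(r['rotation']).apply(np.dstack([a*z,b*z,z]).reshape(-1,3)).reshape(420,560,3)+r['xyz']
    P[z==0]=np.nan
    return r,P
def rect(p):
    (c,s,a)=cv2.minAreaRect((p*1000).astype(np.float32))
    if s[0]<s[1]: s=s[::-1]; a+=90
    return np.round(c,1),np.round(s,1),round((a+90)%180-90,1)
def big(m,seed=None):
    n,l,st,_=cv2.connectedComponentsWithStats(m.astype(np.uint8))
    return l==(1+np.argmax(st[1:,4])) if seed is None else l==l[seed[1],seed[0]]
def tcp():
    s=sensors.get_state(); m=rot(s['orientation']).as_matrix(); return s,s['tcp_pos']*1000,m
def go(x,y,z,yaw):
    """rows needed: shift in tool axes and turn so the closing line (tool y) lies at yaw deg in world (mod 180)"""
    s,p,m=tcp(); d=m.T@(np.array([x,y,z])-p)
    cur=np.degrees(np.arctan2(m[1,1],m[0,1])); t=(yaw-cur+90)%180-90
    print('tcp',p.round(1),'yaw',round(cur,1),'shift',d.round(1),'turn',round(-np.radians(t),3),'j6',s['joint_pos'][5].round(2),'F',s['wrist_force'].round(1),'gap',round(s['finger_gap']*1000,1),'t',round(s['clock'],2))
E
python3 - <<'E'
from h import *
r,P=cloud('top'); hsv=cv2.cvtColor(r['color'],cv2.COLOR_BGR2HSV); Z=P[...,2]
print('bench z',np.nanmedian(Z[300:330,120:160]), np.nanmedian(Z[200:230,370:390]))
g=(hsv[...,1]<70)
for n,s in dict(round=(415,182),bearer=(425,240),long=(207,188),short=(207,245)).items():
    m=np.zeros_like(g); m[s[1]-32:s[1]+32,s[0]-42:s[0]+42]=1; m&=g; m=big(m,s)
    print(n,m.sum(),rect(P[m][:,:2]),Z[m].mean(), cv2.minEnclosingCircle((P[m][:,:2]*1000).astype(np.float32)))
w=np.zeros_like(g); w[165:255,270:355]=1
for n,lo,hi in (('foot',.095,.12),('bearer',.065,.087),('rails',.035,.055),('board',.007,.022)):
    m=w&(Z>lo)&(Z<hi); 
    if n=='board': m&=g
    print(n,m.sum(),rect(P[m][:,:2]),Z[m].mean(),(P[m][:,:2].mean(0)*1000).round(1))
m=w&(Z>.035)&(Z<.055)
k,l,st,_=cv2.connectedComponentsWithStats(m.astype(np.uint8))
for i in range(1,k):
    if st[i,4]>15: print(st[i],rect(P[l==i][:,:2]))
c=cv2.resize(r['color'][160:270,260:470],None,fx=3.7,fy=3.7,interpolation=cv2.INTER_CUBIC); cv2.imwrite('pics/c1.png',c)
for n,u,v in (('glue',242,130),('jar',369,125)): print(n,P[v,u])
E
```

```text
bench z 7.240345873815723e-05 0.0009520801740883211
round 646 (array([ 587.3, -311.9]), array([80.1, 73.7]), 55.6) nan ((593.1210327148438, -313.9143371582031), 43.15864181518555)
bearer 1846 (array([ 407.2, -330.1]), array([176.5,  78.8]), 81.2) nan ((405.9473876953125, -330.4030456542969), 95.9613265991211)
long 1383 (array([585.2, 308.7]), array([183.8,  68.7]), -81.5) nan ((585.779296875, 309.42962646484375), 95.91661834716797)
short 1009 (array([414.1, 304.9]), array([130.2,  67.5]), -89.9) nan ((414.3048095703125, 304.44903564453125), 70.4528579711914)
foot 377 (array([514.5,  -2.3]), array([58.1, 57.6]), 1.1) 0.10831890878736461 [514.2  -2.1]
bearer 711 (array([509.8,  -5.5]), array([150.4,  67. ]), -39.4) 0.07664719827684915 [505.7  -5.1]
rails 1134 (array([508.5,  -5.5]), array([160.5, 133. ]), -37.3) 0.044652549470781906 [497.2 -13.5]
board 274 (array([506.9,  -5.8]), array([166.1, 144.3]), -38.1) 0.012677468677840512 [525.2  19.1]
[283 184  31  35 396] (array([534.9,  35.4]), array([104.8,  34. ]), -38.8)
[303 196  45  50 732] (array([482.8, -39.2]), array([160.5,  48.2]), -37.2)
glue [0.73301518 0.19211658 0.09325195]
jar [ 0.74961087 -0.17305116  0.06699669]
```

View pics/c1.png

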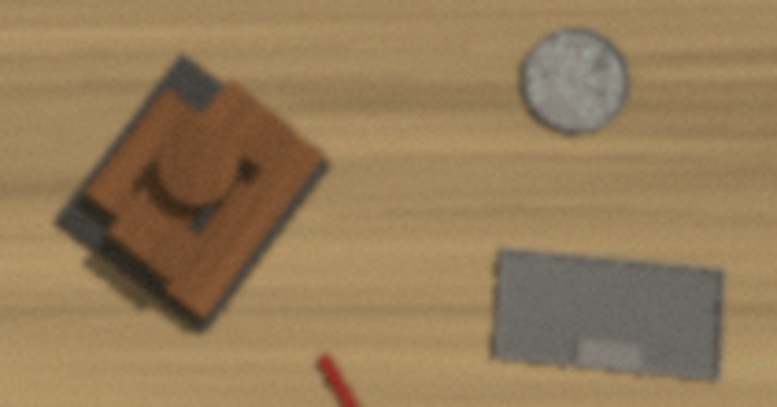

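The crop shows the bearer parallel to the rails, bridging the gap between them. Its notch opens to lower right, and the tray step lies on the image-lower (−x) side. Moving above the stack.

```bash
python3 - <<'E'
from h import *
go(514,-2,230,52)
E
```

```text
tcp [ 235.8 -524.   193.9] yaw -65.8 shift [ 467.9 -361.9  -35.5] turn 1.086 j6 1.43 F [ 0.3 -0.9 -0.1] gap 85.3 t 0.15
```

```bash
python3 -m handwheel '[[468,-362,-35,1.086,1],[468,-362,-35,1.086,1],[468,-362,-35,1.086,1],[468,-362,-35,1.086,1],[468,-362,-35,1.086,1],[468,-362,-35,1.086,1],[468,-362,-35,1.086,1],[468,-362,-35,1.086,1]]' 40; python3 -c "
from h import *
go(514,-2,230,52)"
```

```text
clock: 0.95
tcp_pos: [0.4063, -0.2017, 0.2167]
orientation: [-0.005, 0.948, -0.317, 0.001]
wrist_force: [0.3, 0.1, -0.3]
finger_gap: 0.0851
grip_force: 0.0
tcp [ 406.3 -201.7  216.7] yaw -127.0 shift [ -34.1 -224.4  -11.1] turn 0.018 j6 3.14 F [ 0.3  0.1 -0.3] gap 85.1 t 0.95
```

```bash
python3 -m handwheel '[[-34,-224,-11,-1.0,1],[-34,-224,-11,-1.0,1],[-34,-224,-11,-1.0,1],[-34,-224,-11,-1.0,1],[-34,-224,-11,-2.0,1],[-34,-224,-11,-2.0,1],[-34,-224,-11,-2.0,1],[-34,-224,-11,-2.0,1]]' 40; python3 -c "
from h import *
go(514,-2,230,52)"
```

```text
clock: 1.75
tcp_pos: [0.5137, -0.0041, 0.2294]
orientation: [-0.003, 0.961, 0.276, 0.003]
wrist_force: [0.0, -0.2, -0.1]
finger_gap: 0.085
grip_force: 0.0
tcp [513.7  -4.1 229.4] yaw -58.0 shift [ 1.4 -1.6 -0.6] turn 1.222 j6 2.41 F [ 0.  -0.2 -0.1] gap 85.0 t 1.75
```

```bash
python3 -m handwheel '[[0,0,0,-1.92,1],[0,0,0,-1.92,1],[0,0,0,-1.92,1],[0,0,0,-1.92,1],[0,0,0,-1.92,1],[0,0,0,-1.92,1],[0,0,0,-1.92,1],[0,0,0,-1.92,1]]'; python3 -m handwheel '[[0,0,0,-0.72,1],[0,0,0,-0.72,1],[0,0,0,-0.72,1],[0,0,0,-0.72,1],[0,0,0,-0.72,1],[0,0,0,-0.72,1]]'; python3 - <<'E'
from h import *
r,P=cloud('wrist'); cv2.imwrite('pics/w1.png',r['color']); Z=P[...,2]
print(r['fx'],r['cx'],r['cy'],r['xyz'])
near=np.hypot(P[...,0]-.51,P[...,1])<.13
for n,lo,hi in (('foot',.098,.12),('bearer',.066,.086),('rails',.034,.054)):
    m=near&(Z>lo)&(Z<hi); m=cv2.morphologyEx(m.astype(np.uint8),cv2.MORPH_OPEN,np.ones((3,3)))>0
    print(n,m.sum(),rect(P[m][:,:2]),Z[m].mean(),(P[m][:,:2].mean(0)*1000).round(1))
    np.save(f'{n}.npy',P[m])
go(514,-2,78,52)
E
```

```text
clock: 2.55
tcp_pos: [0.5136, -0.0047, 0.2295]
orientation: [-0.001, 0.638, 0.77, 0.004]
wrist_force: [0.6, -0.1, -0.3]
finger_gap: 0.0855
grip_force: 0.0
clock: 3.15
tcp_pos: [0.5136, -0.0048, 0.2295]
orientation: [0.001, 0.329, 0.944, 0.004]
wrist_force: [0.4, 0.4, 0.2]
finger_gap: 0.0852
grip_force: 0.0
325.19226210127806 282.92735838787377 208.14500635088496 [0.44998367 0.04371791 0.40893779]
foot 2934 (array([513.6,  -1.6]), array([59.1, 57.9]), -39.4) 0.10789969947130977 [512.9  -1. ]
bearer 4532 (array([507. ,  -7.1]), array([150.1,  62.7]), -39.6) 0.07604261161204841 [4.989e+02 4.000e-01]
rails 6273 (array([507.4,  -5.2]), array([159.5, 133.2]), -38.1) 0.043959552421170035 [494.7 -10.5]
tcp [513.6  -4.8 229.6] yaw 51.5 shift [  1.3   1.  151.6] turn -0.009 j6 0.5 F [0.6 0.4 0.4] gap 85.2 t 3.2
```

View pics/w1.png

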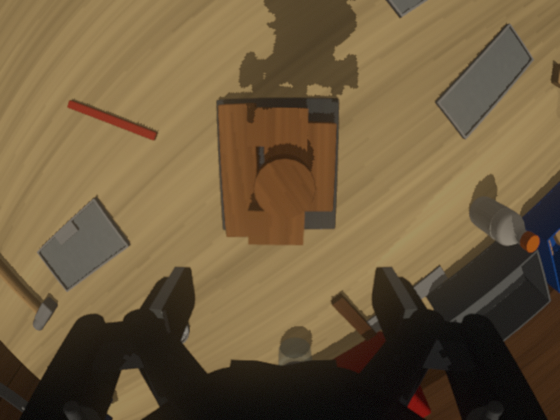

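The wrist picture shows the foot at (285,187), the notch on the left at (260,180), toward the long rail. Now grasp the foot.

```bash
python3 -m handwheel '[[1,1,50,0,1],[1,1,100,0,1],[1,1,135,0,1],[1,1,151,0,1],[1,1,151,0,1],[1,1,151,0,0],[1,1,151,0,0],[1,1,151,0,0]]' 40; python3 -m handwheel '[[0,0,0,0,0],[0,0,0,0,0],[0,0,-20,0,0],[0,0,-60,0,0],[0,0,-100,0,0],[0,0,-100,0,0]]';  python3 -c "
from h import *
go(588,-313,170,0)"
```

```text
clock: 4.0
tcp_pos: [0.5158, -0.0025, 0.0804]
orientation: [0.003, 0.329, 0.944, 0.005]
wrist_force: [0.3, -0.8, 0.0]
finger_gap: 0.0442
grip_force: 0.0
clock: 4.6
tcp_pos: [0.5175, -0.0036, 0.1847]
orientation: [0.006, 0.329, 0.944, 0.005]
wrist_force: [1.0, -0.5, 0.1]
finger_gap: 0.0002
grip_force: 0.0
tcp [517.5  -3.6 184.7] yaw 51.6 shift [-247.3 -198.9   14.1] turn 0.901 j6 0.5 F [ 1.  -0.5  0.1] gap 0.2 t 4.6
```

```bash
python3 - <<'E'
from h import *
r,P=cloud('wrist'); cv2.imwrite('pics/w2.png',r['color']); Z=P[...,2]
near=np.hypot(P[...,0]-.51,P[...,1])<.13
for n,lo,hi in (('foot',.098,.12),('bearer',.066,.086),('rails',.034,.054)):
    m=near&(Z>lo)&(Z<hi); m=cv2.morphologyEx(m.astype(np.uint8),cv2.MORPH_OPEN,np.ones((3,3)))>0
    print(n,m.sum(),rect(P[m][:,:2]),Z[m].mean())
E
```

```text
foot 3923 (array([513.8,  -1.7]), array([58.8, 58.4]), -14.1) 0.10786567955789184
bearer 5732 (array([507.4,  -6.6]), array([150.2,  62.3]), -39.3) 0.07601590312851127
rails 7763 (array([507.5,  -4.1]), array([159.1, 134.1]), -36.9) 0.043985014481155445
```

View pics/w2.png

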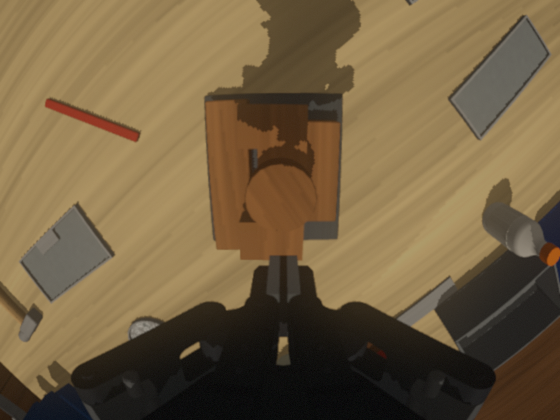

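```bash
python3 - <<'E'
from h import *
r,P=cloud('wrist')
print(r['xyz'],rot(r['rotation']).as_matrix().round(2).tolist())
for v in (258,265,275,290,300): print(v,[P[v,u].round(3).tolist() for u in (277,292)])
s,p,m=tcp(); c=rot(r['rotation']).inv().apply(p/1000-r['xyz']); t=np.arctan2(np.hypot(c[0],c[1]),c[2]); k=r['fx']*t/np.hypot(c[0],c[1]); print(p,s['joint_pos'].round(3),'tcp px',r['cx']+k*c[0],r['cy']+k*c[1],c)
E
```

```text
[0.45138659 0.04531305 0.36099169] [[0.62, 0.74, 0.25], [0.78, -0.59, -0.19], [0.01, 0.32, -0.95]]
258 [[0.505, 0.001, 0.226], [0.509, 0.007, 0.226]]
265 [[0.505, 0.001, 0.232], [0.509, 0.007, 0.233]]
275 [[0.505, 0.002, 0.242], [0.509, 0.006, 0.242]]
290 [[0.505, 0.002, 0.254], [0.508, 0.006, 0.254]]
300 [[0.504, 0.002, 0.262], [0.508, 0.007, 0.262]]
[514.92477088  -3.18017746 180.11152301] [-0.168  0.194 -0.146  1.223  0.008  0.503] tcp px 281.3416007486139 239.08647446591704 [-0.00096286  0.01878741  0.19685638]
```

```bash
python3 - <<'E'
from h import *
for n in('scene','top'):
    r,P=cloud(n); d=np.hypot(P[...,0]-.515,P[...,1]+.003); Z=P[...,2]
    m=(d<.03)&(Z>.125)&(Z<.4); print(n,m.sum(), np.sort(Z[m])[:12].round(3))
    s,p,_=tcp(); c=rot(r['rotation']).inv().apply(p/1000-r['xyz']); u,v=r['cx']+r['fx']*c[0]/c[2],r['cy']+r['fy']*c[1]/c[2]; print(p,u,v)
    if n=='scene':
        u,v=int(u),int(v); k=r['color'][v-70:v+70,u-90:u+90].copy(); cv2.circle(k,(90,70),1,(0,255,0),-1); cv2.imwrite('pics/s2.png',cv2.resize(k,None,fx=4,fy=4))
E
```

```text
scene 366 [0.217 0.22  0.222 0.223 0.224 0.225 0.226 0.227 0.227 0.227 0.227 0.227]
[513.90112759  -3.01701117 178.76571613] 266.13723254673147 212.89421344211036
top 0 []
[513.26868086  -2.87933    177.93568201] 314.5544399593077 201.01287272002324
```

View pics/s2.png

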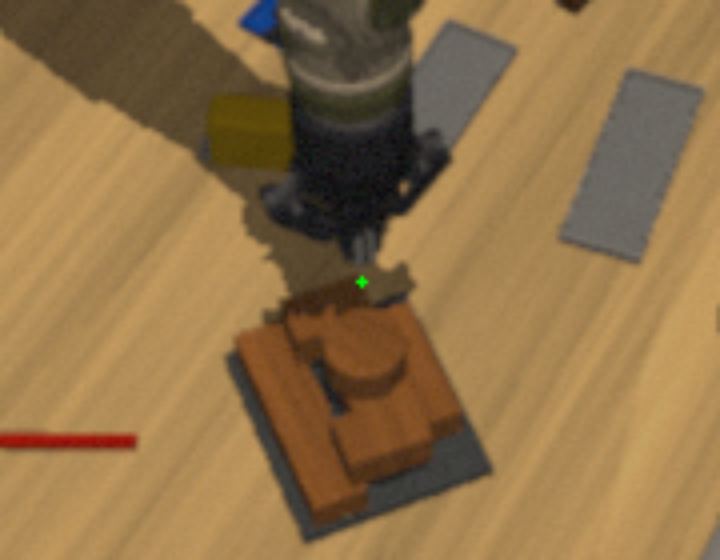

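The green reported-TCP mark at (362,282) lies below the real fingertips at (362,258). The tips are about 40 mm higher than reported, so the fingers closed above the foot. I will correct for 40 mm.

```bash
python3 -m handwheel '[[0,0,-10,0,1],[0,0,-20,0,1],[0,0,-20,0,1],[0,0,-20,0,1],[0,0,-20,0,1],[0,0,-20,0,1]]' 40; python3 - <<'E'
from h import *
r,P=cloud('wrist'); 
for n,us in (('L',range(100,250,6)),('R',range(320,460,6))):
    q=np.concatenate([P[240:330,u] for u in us]); q=q[(q[:,2]>.12)&(q[:,2]<.33)]; print(n,len(q),q[q[:,2].argsort()][:3].round(3).tolist())
s,p,m=tcp(); cv2.imwrite('pics/w3.png',r['color'])
go(513.8,-1.7,38,51.6)
E
```

```text
clock: 5.4
tcp_pos: [0.5136, -0.0031, 0.1985]
orientation: [0.001, 0.329, 0.944, 0.004]
wrist_force: [0.5, -0.5, -0.2]
finger_gap: 0.0848
grip_force: 0.0
L 536 [[0.48, -0.031, 0.25], [0.479, -0.03, 0.25], [0.479, -0.03, 0.25]]
R 533 [[0.536, 0.034, 0.248], [0.535, 0.034, 0.248], [0.534, 0.034, 0.248]]
tcp [513.6  -3.1 198.5] yaw 51.6 shift [  0.7  -0.2 160.5] turn 0.0 j6 0.5 F [ 0.1  0.3 -0.9] gap 85.2 t 5.45
```

```bash
python3 -m handwheel '[[0,0,50,0,1],[0,0,100,0,1],[0,0,140,0,1],[0,0,160,0,1],[0,0,160,0,1],[0,0,160,0,1],[0,0,160,0,0],[0,0,160,0,0]]' 40; python3 -m handwheel '[[0,0,0,0,0],[0,0,0,0,0],[0,0,0,0,0]]';  python3 -c "
from h import *
go(588,-313,170,0)"
```

```text
clock: 6.25
tcp_pos: [0.5163, -0.0023, 0.0407]
orientation: [0.003, 0.329, 0.944, 0.005]
wrist_force: [1.8, 4.1, 36.3]
finger_gap: 0.0591
grip_force: 32.5
clock: 6.55
tcp_pos: [0.5164, -0.0023, 0.041]
orientation: [0.003, 0.329, 0.944, 0.005]
wrist_force: [-0.0, -0.3, 5.3]
finger_gap: 0.0588
grip_force: 42.5
tcp [516.4  -2.3  41. ] yaw 51.6 shift [-249.5 -197.7 -130.4] turn 0.901 j6 0.5 F [-0.  -0.3  5.3] gap 58.8 t 6.55
```

```bash
python3 -m handwheel '[[0,0,-15,0,0],[0,0,-40,0,0],[0,0,-80,0,0],[0,0,-130,0,0],[0,0,-130,0,0],[0,0,-130,0,0]]'; python3 - <<'E'
from h import *
go(591,-313,170,0)
r,P=cloud('scene'); Z=P[...,2]; d=np.hypot(P[...,0]-.507,P[...,1]+.006); m=(d<.1)&(Z>.066)&(Z<.086)
print('bearer',m.sum(),rect(P[m][:,:2])); m=(d<.06)&(Z>.1)&(Z<.3); print(np.sort(Z[m])[:10])
# round tray
d=np.hypot(P[...,0]-.591,P[...,1]+.313)<.06; hsv=cv2.cvtColor(r['color'],cv2.COLOR_BGR2HSV); m=big(d&(hsv[...,1]<70)); print('tray round',cv2.minEnclosingCircle((P[m][:,:2]*1000).astype(np.float32)),m.sum())
for n,c in (('bearer',(.407,-.33)),('long',(.585,.309)),('short',(.414,.305))):
    d=np.hypot(P[...,0]-c[0],P[...,1]-c[1])<.11; m=big(d&(hsv[...,1]<80)); print(n,m.sum(),rect(P[m][:,:2]))
E
```

```text
clock: 7.15
tcp_pos: [0.5155, -0.0032, 0.171]
orientation: [0.004, 0.329, 0.944, 0.005]
wrist_force: [0.5, -0.4, -1.9]
finger_gap: 0.0589
grip_force: 43.3
tcp [515.5  -3.2 171. ] yaw 51.6 shift [-2.516e+02 -1.960e+02 -2.000e-01] turn 0.901 j6 0.5 F [ 0.5 -0.4 -1.9] gap 58.9 t 7.15
bearer 854 (array([505.9,  -9. ]), array([155. ,  63.8]), -39.1)
[0.20084788 0.20235386 0.20285356 0.20525201 0.20783128 0.20822016
 0.20838724 0.20870027 0.20939796 0.20968555]
tray round ((592.1201782226562, -315.8013916015625), 42.7609748840332) 775
bearer 1982 (array([ 405.5, -331.6]), array([176.5,  90. ]), 83.5)
long 956 (array([584.6, 309.3]), array([193.2,  67.8]), -81.3)
short 474 (array([412.4, 311.5]), array([128.9,  71.7]), 89.0)
```

```bash
python3 -m handwheel '[[-252,-198,0,0,0],[-252,-198,0,0,0],[-252,-198,0,0,0],[-252,-198,0,0,0],[-252,-198,0,0,0],[-252,-198,0,0,0],[-252,-198,0,0,0],[-252,-198,0,0,0]]'; python3 - <<'E'
from h import *
go(592,-315,170,51.6)
r,P=cloud('wrist'); cv2.imwrite('pics/w4.png',r['color']); Z=P[...,2]; hsv=cv2.cvtColor(r['color'],cv2.COLOR_BGR2HSV)
d=np.hypot(P[...,0]-.592,P[...,1]+.315)<.065
rim=d&(Z>.0065)&(Z<.014); print('rim',rim.sum(),cv2.minEnclosingCircle((P[rim][:,:2]*1000).astype(np.float32)))
q=P[rim][:,:2]*1000; A=np.c_[2*q,np.ones(len(q))]; x=np.linalg.lstsq(A,(q**2).sum(1),rcond=None)[0]; print('fit',x[:2],np.sqrt(x[2]+x[0]**2+x[1]**2))
m=big(d&(Z<.02)&(hsv[...,1]<70)); print('grey',m.sum(),cv2.minEnclosingCircle((P[m][:,:2]*1000).astype(np.float32)))
E
```

```text
clock: 8.0
tcp_pos: [0.5875, -0.3177, 0.1634]
orientation: [-0.0, 0.331, 0.944, 0.005]
wrist_force: [-0.2, -0.2, -0.6]
finger_gap: 0.059
grip_force: 43.4
tcp [ 587.5 -317.7  163.4] yaw 51.4 shift [-1.8  4.9 -6.6] turn -0.004 j6 0.05 F [-0.2 -0.2 -0.6] gap 59.0 t 8.0
rim 589 ((593.067626953125, -313.6856994628906), 43.11258316040039)
fit [ 592.83215042 -313.36375853] 41.021860186959245
grey 4654 ((593.32373046875, -314.22760009765625), 43.70655822753906)
```

View pics/w4.png

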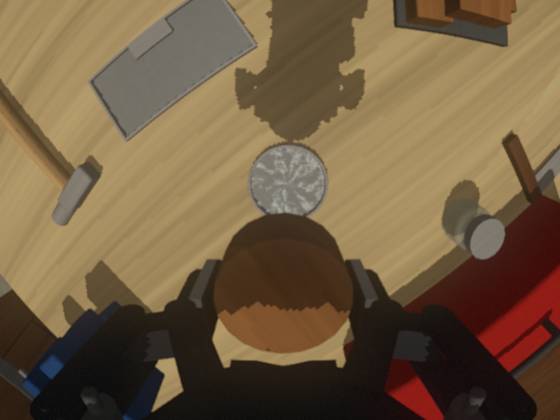

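The foot is held level at (284,285), the round tray below is at (288,180), and nothing is in the way.

```bash
python3 -c "
from h import *
go(595,-315,-29,51.6)"
```

```text
tcp [ 587.3 -315.5  163.9] yaw 51.5 shift [ -6.6   3.4 192.9] turn -0.002 j6 0.05 F [ 0.5 -0.9 -0.1] gap 59.1 t 8.05
```

```bash
python3 -m handwheel '[[-7,3,50,0,0],[-7,3,100,0,0],[-7,3,150,0,0],[-7,3,170,0,0],[-7,3,180,0,0],[-7,3,180,0,0]]'; python3 -c "
from h import *
go(595,-315,-29,51.6)"
```

```text
clock: 8.65
tcp_pos: [0.5956, -0.3131, -0.0147]
orientation: [-0.0, 0.328, 0.945, 0.005]
wrist_force: [-0.2, -0.4, -0.7]
finger_gap: 0.0588
grip_force: 43.4
tcp [ 595.6 -313.1  -14.7] yaw 51.7 shift [-0.7 -2.  14.3] turn 0.001 j6 0.06 F [-0.2 -0.4 -0.7] gap 58.8 t 8.65
```

```bash
python3 -m handwheel '[[0,-2,7,0,0],[0,-2,11,0,0],[0,-2,13,0,0],[0,-2,13,0,0]]'
```

```text
clock: 9.05
tcp_pos: [0.596, -0.317, -0.0255]
orientation: [0.002, 0.329, 0.944, 0.004]
wrist_force: [-0.5, 0.6, -1.3]
finger_gap: 0.0589
grip_force: 43.4
```

```bash
python3 -m handwheel '[[0,0,2,0,0],[0,0,3,0,0],[0,0,4,0,0],[0,0,4,0,0]]'
```

```text
clock: 9.45
tcp_pos: [0.5956, -0.3167, -0.0302]
orientation: [0.001, 0.329, 0.944, 0.004]
wrist_force: [-0.5, -0.3, -1.6]
finger_gap: 0.0588
grip_force: 43.4
```

```bash
python3 -m handwheel '[[0,0,1,0,0],[0,0,2,0,0],[0,0,2,0,0]]'; python3 -c "
from h import *
r,P=cloud('scene');Z=P[...,2];d=np.hypot(P[...,0]-.593,P[...,1]+.314)
hsv=cv2.cvtColor(r['color'],cv2.COLOR_BGR2HSV);m=(d<.04)&(hsv[...,1]>110);print(m.sum(),np.sort(Z[m])[:8].round(4))
u=np.argwhere((d<.06))
v,x=u.mean(0).astype(int);cv2.imwrite('pics/s3.png',cv2.resize(r['color'][v-50:v+50,x-65:x+65],None,fx=5,fy=5))"
```

```text
clock: 9.75
tcp_pos: [0.5959, -0.3168, -0.031]
orientation: [0.002, 0.329, 0.944, 0.004]
wrist_force: [-2.2, 1.5, 4.5]
finger_gap: 0.0587
grip_force: 44.0
281 [0.008  0.0092 0.0106 0.0122 0.013  0.0133 0.0136 0.0137]
```

Contact with the tray floor, so I release.

```bash
python3 -m handwheel '[[0,0,0,0,1],[0,0,0,0,1],[0,0,-10,0,1],[0,0,-60,0,1],[0,0,-110,0,1],[0,0,-160,0,1],[0,0,-210,0,1],[0,0,-210,0,1]]'; python3 - <<'E'
from h import *
r,P=cloud('wrist'); Z=P[...,2]
d=np.hypot(P[...,0]-.592,P[...,1]+.315)<.065
m=d&(Z>.03)&(Z<.05); print('foot',m.sum(),cv2.minEnclosingCircle((P[m][:,:2]*1000).astype(np.float32)),Z[m].mean(),Z[m].std())
hsv=cv2.cvtColor(r['color'],cv2.COLOR_BGR2HSV); d=np.hypot(P[...,0]-.407,P[...,1]+.33)<.11; m=big(d&(Z<.02)&(hsv[...,1]<80)); print('trayb',m.sum(),rect(P[m][:,:2]))
# bearer grasp centre: outline centre (507.2,-6.8), narrow-middle centre 9 mm toward (+.61,+.79)
c=np.array([507.2,-6.8])+9*np.array([np.cos(np.radians(50.6)),np.sin(np.radians(50.6))]); print(c)
go(*c,110,50.6)
E
```

```text
clock: 10.6
tcp_pos: [0.5982, -0.3208, 0.1881]
orientation: [0.009, 0.329, 0.944, 0.002]
wrist_force: [0.1, -1.0, -0.1]
finger_gap: 0.0854
grip_force: 0.0
foot 2480 ((593.7691040039062, -315.6315002441406), 30.13252830505371) 0.0359321213032982 0.0008463422416226535
trayb 10351 (array([ 404.1, -331.6]), array([181.4,  93.3]), 83.9)
[5.12912575e+02 1.54602161e-01]
tcp [ 597.1 -319.9  184. ] yaw 51.6 shift [265.5 197.9  73.3] turn 0.018 j6 0.06 F [-0.1 -0.6  0.1] gap 85.3 t 10.65
```

```bash
python3 -m handwheel '[[265,198,73,0.018,1],[265,198,73,0.018,1],[265,198,73,0.018,1],[265,198,73,0.018,1],[265,198,73,0.018,1],[265,198,73,0.018,1],[265,198,73,0.018,1],[265,198,73,0.018,1]]';python3 - <<'E'
from h import *
r,P=cloud('wrist'); cv2.imwrite('pics/w5.png',r['color']); Z=P[...,2]
near=np.hypot(P[...,0]-.51,P[...,1])<.13
for n,lo,hi in (('bearer',.066,.086),('rails',.034,.054)):
    m=near&(Z>lo)&(Z<hi); m=cv2.morphologyEx(m.astype(np.uint8),cv2.MORPH_OPEN,np.ones((3,3)))>0
    print(n,m.sum(),rect(P[m][:,:2]),(P[m].mean(0)*1000).round(1))
go(513,0,10,50.6)
E
```

```text
clock: 11.45
tcp_pos: [0.506, 0.0065, 0.1045]
orientation: [-0.002, 0.335, 0.942, 0.004]
wrist_force: [-0.1, -0.2, -0.6]
finger_gap: 0.0852
grip_force: 0.0
bearer 15077 (array([507.1,  -7. ]), array([150.3,  62.7]), -39.2) [501.8   1.8  75.9]
rails 12735 (array([507.4,  -5. ]), array([159.7, 133.1]), -37.6) [495.5  -7.5  43.9]
tcp [507.9   4.3 105.4] yaw 50.8 shift [-7.  -0.8 95.3] turn 0.004 j6 0.53 F [0.3 0.7 0.5] gap 85.5 t 11.5
```

View pics/w5.png

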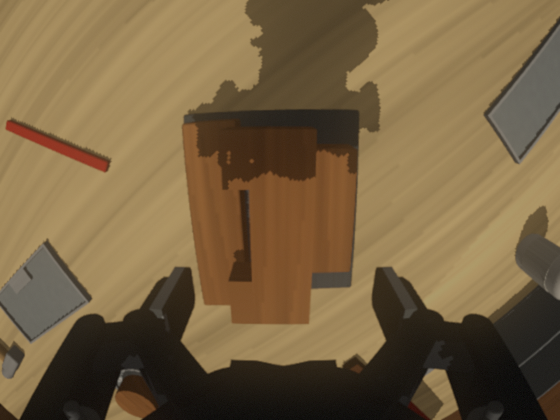

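```bash
python3 -m handwheel '[[0,0,0,0,1],[0,0,0,0,1],[0,0,0,0,1]]' >/dev/null; python3 -c "
from h import *
go(513,0,10,50.6)"
```

```text
tcp [510.9   0.8 106.9] yaw 50.5 shift [-2.1 -0.1 96.9] turn -0.002 j6 0.53 F [-0.9 -0.1  0. ] gap 85.1 t 11.8
```

```bash
python3 -m handwheel '[[-2,0,45,0,1],[-2,0,80,0,1],[-2,0,96,0,1],[-2,0,96,0,1],[-2,0,96,0,1],[-2,0,96,0,1]]' 50; python3 -m handwheel '[[0,0,0,0,0],[0,0,0,0,0],[0,0,0,0,0],[0,0,0,0,0],[0,0,0,0,0],[0,0,0,0,0]]' 50
```

```text
clock: 12.4
tcp_pos: [0.5139, 0.0008, 0.0123]
orientation: [0.003, 0.338, 0.941, 0.005]
wrist_force: [0.5, -1.5, -0.1]
finger_gap: 0.0855
grip_force: 0.0
clock: 13.0
tcp_pos: [0.5128, 0.0012, 0.0118]
orientation: [0.002, 0.337, 0.941, 0.004]
wrist_force: [-0.8, -0.8, 6.2]
finger_gap: 0.043
grip_force: 51.9
```

```bash
python3 -m handwheel '[[0,0,-15,0,0],[0,0,-45,0,0],[0,0,-90,0,0],[0,0,-125,0,0],[0,0,-125,0,0],[0,0,-125,0,0]]'; python3 - <<'E'
from h import *
go(405,-331,140,-6.3)
r,P=cloud('scene'); Z=P[...,2]; d=np.hypot(P[...,0]-.507,P[...,1]+.006); m=(d<.12)&(Z>.036)&(Z<.052); print('rails',m.sum(),rect(P[m][:,:2]))
d=np.hypot(P[...,0]-.507,P[...,1]+.006); m=(d<.09)&(Z>.1)&(Z<.3); print(np.sort(Z[m])[:10].round(3))
E
```

```text
clock: 13.6
tcp_pos: [0.512, 0.0006, 0.1363]
orientation: [0.002, 0.337, 0.941, 0.005]
wrist_force: [0.6, 0.1, -3.4]
finger_gap: 0.0434
grip_force: 51.6
tcp [512.    0.6 136.3] yaw 50.6 shift [-127.8 -324.1   -6.8] turn 0.993 j6 0.53 F [ 0.6  0.1 -3.4] gap 43.4 t 13.6
rails 909 (array([506.6,  -7.8]), array([163.7, 132.9]), -37.6)
[0.166 0.167 0.167 0.167 0.168 0.168 0.168 0.168 0.168 0.169]
```

```bash
python3 -m handwheel '[[-135,-319,0,0.99,0],[-135,-319,0,0.99,0],[-135,-319,0,0.99,0],[-135,-319,0,0.99,0],[-135,-319,0,0.99,0],[-135,-319,0,0.99,0],[-135,-319,0,0.99,0],[-135,-319,0,0.99,0]]';python3 -m handwheel '[[0,0,0,0,0],[0,0,0,0,0],[0,0,0,0,0]]'; python3 - <<'E'
from h import *
r,P=cloud('wrist'); cv2.imwrite('pics/w6.png',r['color']); Z=P[...,2]
hsv=cv2.cvtColor(r['color'],cv2.COLOR_BGR2HSV); d=np.hypot(P[...,0]-.407,P[...,1]+.33)<.11; m=big(d&(Z<.02)&(hsv[...,1]<80)); print('trayb',m.sum(),rect(P[m][:,:2]))
o=big((hsv[...,1]>100)&(Z>.15)&(Z<.23)); print('bearer in hand',o.sum(),rect(P[o][:,:2]),P[o][:,2].mean())
go(414,-332,-27,-6)
E
```

```text
clock: 14.45
tcp_pos: [0.411, -0.3362, 0.1304]
orientation: [-0.002, 0.747, 0.665, 0.004]
wrist_force: [-0.2, 0.9, -2.4]
finger_gap: 0.0431
grip_force: 51.7
clock: 14.75
tcp_pos: [0.4134, -0.3298, 0.1321]
orientation: [-0.002, 0.743, 0.669, 0.005]
wrist_force: [0.8, 0.2, -2.0]
finger_gap: 0.0432
grip_force: 51.8
trayb 1927 (array([ 415.6, -251.6]), array([88.5, 19.4]), -5.6)
bearer in hand 37487 (array([ 409.4, -308.2]), array([125.1,  98.9]), -67.2) 0.19945540757378608
tcp [ 413.6 -330.   132.5] yaw -6.0 shift [ -3.4   0.  159.4] turn -0.0 j6 0.84 F [ 0.3  0.8 -2.9] gap 42.9 t 14.8
```

View pics/w6.png

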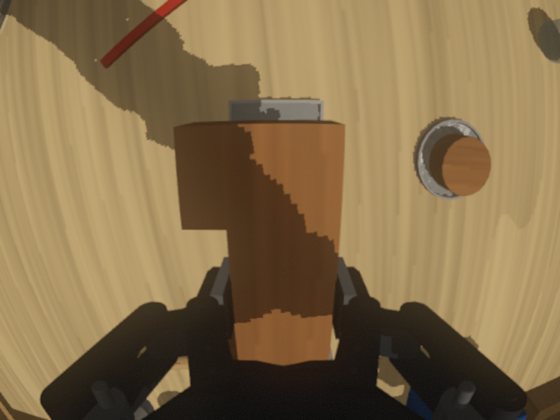

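Bearer in hand with the notch on the left; the tray end shows at (276,110) and is square to it. Lowering.

```bash
python3 -c "
from h import *
go(416.5,-331,-27,-5.8)"; python3 -m handwheel '[[-1,3,50,0,0],[-1,3,100,0,0],[-1,3,135,0,0],[-1,3,147,0,0],[-1,3,147,0,0],[-1,3,147,0,0]]';python3 -c "
from h import *
go(416.5,-331,-27,-5.8)"
```

```text
tcp [ 413.6 -330.   132.5] yaw -6.0 shift [ -2.1   2.4 159.5] turn -0.004 j6 0.84 F [ 0.3  0.8 -2.9] gap 42.9 t 14.8
clock: 15.4
tcp_pos: [0.4183, -0.3325, -0.0125]
orientation: [0.0, 0.744, 0.669, 0.005]
wrist_force: [-0.7, -0.3, -1.1]
finger_gap: 0.0432
grip_force: 51.7
tcp [ 418.3 -332.5  -12.5] yaw -6.1 shift [ 1.2 -2.  14.5] turn -0.005 j6 0.85 F [-0.7 -0.3 -1.1] gap 43.2 t 15.4
```

```bash
python3 -m handwheel '[[1,-2,6,0,0],[1,-2,11,0,0],[1,-2,13,0,0],[1,-2,13,0,0],[1,-2,13,0,0]]'; python3 -m handwheel '[[0,0,1,0,0],[0,0,2,0,0],[0,0,2,0,0]]'
```

```text
clock: 15.9
tcp_pos: [0.4153, -0.3307, -0.0269]
orientation: [-0.001, 0.744, 0.668, 0.005]
wrist_force: [0.1, -0.4, -1.5]
finger_gap: 0.043
grip_force: 51.8
clock: 16.2
tcp_pos: [0.4155, -0.3307, -0.0282]
orientation: [-0.0, 0.744, 0.668, 0.004]
wrist_force: [-1.3, 2.1, 5.4]
finger_gap: 0.043
grip_force: 52.7
```

```bash
python3 -m handwheel '[[0,0,0,0,1],[0,0,0,0,1],[0,0,0,0,1],[0,0,-15,0,1],[0,0,-60,0,1],[0,0,-110,0,1],[0,0,-160,0,1],[0,0,-160,0,1]]'; python3 - <<'E'
from h import *
r,P=cloud('wrist'); cv2.imwrite('pics/w7.png',r['color']); Z=P[...,2]
d=np.hypot(P[...,0]-.407,P[...,1]+.33)<.12
m=big(d&(Z>.026)&(Z<.046)); print('bearer',m.sum(),rect(P[m][:,:2]),P[m][:,2].mean(),P[m][:,2].std())
# long rail from earlier: fit rails separately
q=np.load('rails.npy')
r,P=cloud('scene'); Z=P[...,2]; d=np.hypot(P[...,0]-.507,P[...,1]+.006); m=(d<.12)&(Z>.038)&(Z<.05); k,l,st,_=cv2.connectedComponentsWithStats(m.astype(np.uint8))
for i in range(1,k):
    if st[i,4]>60: print('rail',st[i,4],rect(P[l==i][:,:2]))
go(531,27,110,52)
E
```

```text
clock: 17.0
tcp_pos: [0.4177, -0.3353, 0.1383]
orientation: [0.005, 0.744, 0.668, 0.005]
wrist_force: [0.3, -0.7, 0.1]
finger_gap: 0.0855
grip_force: 0.0
bearer 9361 (array([ 405.6, -331.1]), array([150.4,  62.3]), 83.6) 0.03599218389345811 0.0008845824330919179
rail 440 (array([530.1,  30.8]), array([110. ,  44.2]), -38.7)
rail 674 (array([478.7, -42.6]), array([164.3,  43.1]), -37.3)
tcp [ 415.2 -332.7  132.5] yaw -6.2 shift [369.9  76.4  25. ] turn -1.015 j6 0.85 F [ 0.2 -0.1 -0.9] gap 85.2 t 17.1
```

View pics/w7.png

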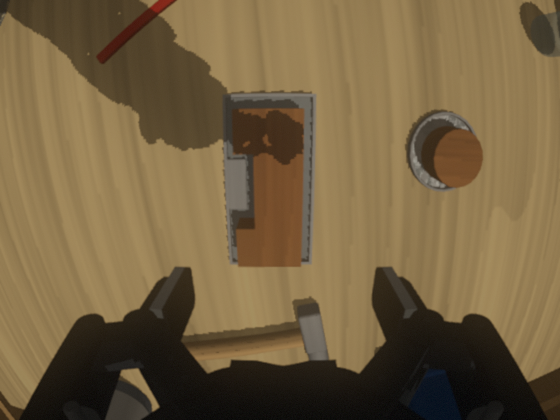

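The bearer sits flat with its notch round the step (237,185). Now the short rail.

```bash
python3 -m handwheel '[[370,76,25,-1.01,1],[370,76,25,-1.01,1],[370,76,25,-1.01,1],[370,76,25,-1.01,1],[370,76,25,-1.01,1],[370,76,25,-1.01,1],[370,76,25,-1.01,1],[370,76,25,-1.01,1]]'; python3 -m handwheel '[[0,0,0,0,1],[0,0,0,0,1],[0,0,0,0,1],[0,0,0,0,1]]'; python3 - <<'E'
from h import *
r,P=cloud('wrist'); Z=P[...,2]; d=np.hypot(P[...,0]-.507,P[...,1]+.006); m=(d<.12)&(Z>.036)&(Z<.05); k,l,st,_=cv2.connectedComponentsWithStats(m.astype(np.uint8))
for i in range(1,k):
    if st[i,4]>300: c=rect(P[l==i][:,:2]);print('rail',st[i,4],c)
go(530,31,-20,51.3)
E
```

```text
clock: 17.9
tcp_pos: [0.5285, 0.0317, 0.1068]
orientation: [-0.0, 0.325, 0.946, 0.004]
wrist_force: [0.8, 0.2, -0.7]
finger_gap: 0.0852
grip_force: 0.0
clock: 18.3
tcp_pos: [0.5291, 0.027, 0.1087]
orientation: [0.001, 0.329, 0.944, 0.004]
wrist_force: [0.6, -0.4, -0.2]
finger_gap: 0.0852
grip_force: 0.0
rail 8214 (array([480.3, -40.5]), array([159.9,  42.5]), -37.1)
rail 6540 (array([531.2,  33.1]), array([104.7,  42.3]), -38.8)
tcp [529.4  27.  109. ] yaw 51.6 shift [  1.9   2.4 129. ] turn 0.005 j6 0.56 F [0.  0.2 0.1] gap 85.2 t 18.35
```

```bash
python3 -m handwheel '[[2,5,45,0,1],[2,5,90,0,1],[2,5,120,0,1],[2,5,128,0,1],[2,5,128,0,1],[2,5,128,0,1],[2,5,128,0,0],[2,5,128,0,0]]' 50; python3 -m handwheel '[[0,0,0,0,0],[0,0,0,0,0],[0,0,0,0,0],[0,0,0,0,0]]'
```

```text
clock: 19.15
tcp_pos: [0.5335, 0.0341, -0.0171]
orientation: [0.003, 0.328, 0.945, 0.005]
wrist_force: [0.5, 0.1, -0.2]
finger_gap: 0.0591
grip_force: 0.0
clock: 19.55
tcp_pos: [0.533, 0.0342, -0.0175]
orientation: [0.003, 0.328, 0.945, 0.005]
wrist_force: [-0.5, 0.1, 6.3]
finger_gap: 0.0412
grip_force: 51.6
```

```bash
python3 -m handwheel '[[0,0,-15,0,0],[0,0,-45,0,0],[0,0,-90,0,0],[0,0,-120,0,0],[0,0,-120,0,0],[0,0,-120,0,0]]'; python3 -c "
from h import *
go(414,305,100,0)"
```

```text
clock: 20.15
tcp_pos: [0.5317, 0.0335, 0.1019]
orientation: [0.002, 0.328, 0.945, 0.005]
wrist_force: [-0.7, 0.6, -1.0]
finger_gap: 0.0412
grip_force: 50.9
tcp [531.7  33.5 101.9] yaw 51.7 shift [260.6 140.2   3. ] turn 0.903 j6 0.58 F [-0.7  0.6 -1. ] gap 41.2 t 20.15
```

```bash
python3 -m handwheel '[[260,140,0,0.9,0],[260,140,0,0.9,0],[260,140,0,0.9,0],[260,140,0,0.9,0],[260,140,0,0.9,0],[260,140,0,0.9,0],[260,140,0,0.9,0],[260,140,0,0.9,0]]';python3 -m handwheel '[[0,0,0,0,0],[0,0,0,0,0],[0,0,0,0,0],[0,0,0,0,0]]'; python3 - <<'E'
from h import *
r,P=cloud('wrist'); cv2.imwrite('pics/w8.png',r['color']); Z=P[...,2]
hsv=cv2.cvtColor(r['color'],cv2.COLOR_BGR2HSV); d=(np.abs(P[...,0]-.414)<.045)&(np.abs(P[...,1]-.305)<.08)
m=d&(Z<.02)&(hsv[...,1]<80); print('tray',m.sum(),rect(P[m][:,:2]))
go(414,305,-25,0)
E
```

```text
clock: 20.95
tcp_pos: [0.4108, 0.3065, 0.1006]
orientation: [-0.002, 0.705, 0.709, 0.003]
wrist_force: [0.1, 0.1, -1.3]
finger_gap: 0.0407
grip_force: 50.8
clock: 21.35
tcp_pos: [0.4143, 0.3035, 0.1024]
orientation: [-0.001, 0.707, 0.708, 0.004]
wrist_force: [0.3, -0.1, -1.7]
finger_gap: 0.041
grip_force: 50.8
tray 3665 (array([413.6, 352.2]), array([70.3, 39.6]), 0.9)
tcp [414.3 303.6 102.5] yaw 0.1 shift [  0.5  -1.  127.5] turn 0.001 j6 2.04 F [ 0.9 -0.2 -1.5] gap 41.3 t 21.4
```

View pics/w8.png

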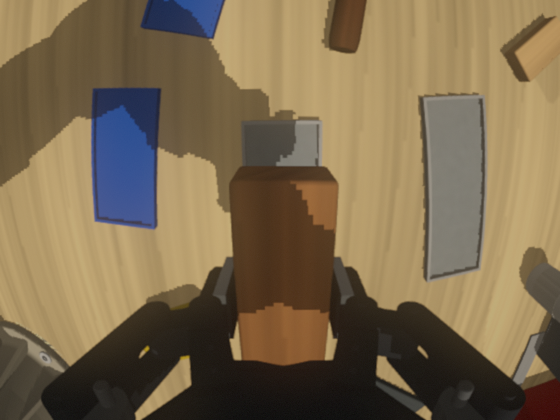

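The rail is over the grey tray, aligned with its far end at (282,122); the blue decoy is apart at (125,158). Lowering.

```bash
python3 -m handwheel '[[2,-1,50,0,0],[2,-1,90,0,0],[2,-1,110,0,0],[2,-1,118,0,0],[2,-1,123,0,0],[2,-1,125,0,0],[2,-1,125,0,0],[2,-1,125,0,0]]';  python3 -m handwheel '[[0,0,1,0,0],[0,0,2,0,0],[0,0,2,0,0]]'
```

```text
clock: 22.2
tcp_pos: [0.4146, 0.3078, -0.0213]
orientation: [-0.0, 0.706, 0.708, 0.006]
wrist_force: [-0.5, -0.6, -0.7]
finger_gap: 0.0408
grip_force: 50.9
clock: 22.5
tcp_pos: [0.4136, 0.3074, -0.0243]
orientation: [-0.001, 0.706, 0.708, 0.005]
wrist_force: [-0.2, 0.1, -1.2]
finger_gap: 0.041
grip_force: 50.9
```

```bash
python3 -m handwheel '[[0,0,1,0,0],[0,0,2,0,0],[0,0,2,0,0]]'
```

```text
clock: 22.8
tcp_pos: [0.4138, 0.3076, -0.0255]
orientation: [-0.0, 0.706, 0.708, 0.005]
wrist_force: [-2.8, 0.6, 7.9]
finger_gap: 0.0413
grip_force: 52.0
```

Contact. Release, retreat, check, and go to the long rail.

```bash
python3 -m handwheel '[[0,0,0,0,1],[0,0,0,0,1],[0,0,0,0,1],[0,0,-15,0,1],[0,0,-60,0,1],[0,0,-110,0,1],[0,0,-140,0,1],[0,0,-140,0,1]]'; python3 - <<'E'
from h import *
r,P=cloud('wrist'); Z=P[...,2]
d=np.hypot(P[...,0]-.414,P[...,1]-.305)<.1
m=big(d&(Z>.026)&(Z<.046)); print('short',m.sum(),rect(P[m][:,:2]),P[m][:,2].mean(),P[m][:,2].std())
go(480.3,-40.5,110,53)
E
```

```text
clock: 23.6
tcp_pos: [0.4161, 0.308, 0.1184]
orientation: [0.001, 0.706, 0.708, 0.009]
wrist_force: [0.1, 0.6, -0.2]
finger_gap: 0.0854
grip_force: 0.0
short 5706 (array([413.2, 307.8]), array([103.7,  41.8]), 89.9) 0.03592651807123858 0.0010155418455206078
tcp [414.7 307.3 115.9] yaw 0.2 shift [-348.    64.6    3.1] turn -0.922 j6 2.05 F [-0.1  0.3 -1.1] gap 85.4 t 23.65
```

```bash
python3 -m handwheel '[[-348,65,3,-0.92,1],[-348,65,3,-0.92,1],[-348,65,3,-0.92,1],[-348,65,3,-0.92,1],[-348,65,3,-0.92,1],[-348,65,3,-0.92,1],[-348,65,3,-0.92,1],[-348,65,3,-0.92,1]]'; python3 -m handwheel '[[0,0,0,0,1],[0,0,0,0,1],[0,0,0,0,1],[0,0,0,0,1]]'; python3 - <<'E'
from h import *
r,P=cloud('wrist'); Z=P[...,2]; d=np.hypot(P[...,0]-.49,P[...,1]+.03); m=big((d<.13)&(Z>.036)&(Z<.05)); c=rect(P[m][:,:2]);print('rail',c)
go(*c[0],-17.5,c[2]+90)
E
```

```text
clock: 24.45
tcp_pos: [0.4773, -0.0411, 0.1066]
orientation: [0.0, 0.317, 0.949, 0.004]
wrist_force: [0.4, 0.3, -0.2]
finger_gap: 0.0855
grip_force: 0.0
clock: 24.85
tcp_pos: [0.4777, -0.0386, 0.1077]
orientation: [0.001, 0.318, 0.948, 0.004]
wrist_force: [-0.3, 0.3, -0.1]
finger_gap: 0.0853
grip_force: 0.0
rail (array([480. , -40.7]), array([158.7,  42.6]), -37.0)
tcp [478.  -38.6 108. ] yaw 53.0 shift [ -3.   -1.6 125.5] turn -0.0 j6 0.39 F [-0.3 -0.2 -0.7] gap 85.5 t 24.9
```

```bash
python3 -m handwheel '[[-2,-1,45,0,1],[-2,-1,90,0,1],[-2,-1,120,0,1],[-2,-1,126,0,1],[-2,-1,126,0,1],[-2,-1,126,0,1],[-2,-1,126,0,0],[-2,-1,126,0,0]]' 60; python3 -m handwheel '[[0,0,0,0,0],[0,0,0,0,0],[0,0,0,0,0],[0,0,0,0,0]]'; python3 -m handwheel '[[0,0,-15,0,0],[0,0,-45,0,0],[0,0,-90,0,0],[0,0,-120,0,0],[0,0,-120,0,0],[0,0,-120,0,0]]'; python3 -c "
from h import *
go(585,309,100,8.5)"
```

```text
clock: 25.7
tcp_pos: [0.4817, -0.0414, -0.0161]
orientation: [0.003, 0.318, 0.948, 0.004]
wrist_force: [0.9, -0.5, 1.0]
finger_gap: 0.059
grip_force: 0.0
clock: 26.1
tcp_pos: [0.4812, -0.0414, -0.0164]
orientation: [0.003, 0.318, 0.948, 0.004]
wrist_force: [-1.1, -0.2, 7.8]
finger_gap: 0.041
grip_force: 61.8
clock: 26.7
tcp_pos: [0.4798, -0.0421, 0.1028]
orientation: [0.002, 0.318, 0.948, 0.004]
wrist_force: [0.0, 0.3, -2.9]
finger_gap: 0.0403
grip_force: 61.3
tcp [479.8 -42.1 102.8] yaw 52.9 shift [128.2 343.4   5.9] turn 0.774 j6 0.39 F [ 0.   0.3 -2.9] gap 40.3 t 26.7
```

```bash
python3 -m handwheel '[[128,343,0,0.774,0],[128,343,0,0.774,0],[128,343,0,0.774,0],[128,343,0,0.774,0],[128,343,0,0.774,0],[128,343,0,0.774,0],[128,343,0,0.774,0],[128,343,0,0.774,0]]';python3 -m handwheel '[[0,0,0,0,0],[0,0,0,0,0],[0,0,0,0,0],[0,0,0,0,0]]'; python3 - <<'E'
from h import *
r,P=cloud('wrist'); cv2.imwrite('pics/w9.png',r['color']); Z=P[...,2]
hsv=cv2.cvtColor(r['color'],cv2.COLOR_BGR2HSV); d=np.hypot(P[...,0]-.585,P[...,1]-.309)<.115
m=big(d&(Z<.02)&(hsv[...,1]<80)); print('tray',m.sum(),rect(P[m][:,:2]))
go(585,309,-22,8.5)
E
```

```text
clock: 27.5
tcp_pos: [0.5834, 0.3109, 0.1025]
orientation: [-0.001, 0.652, 0.758, 0.003]
wrist_force: [1.1, -0.4, -1.6]
finger_gap: 0.0412
grip_force: 61.4
clock: 27.9
tcp_pos: [0.5839, 0.3072, 0.1048]
orientation: [-0.001, 0.653, 0.757, 0.004]
wrist_force: [-0.9, 0.6, -1.5]
finger_gap: 0.0409
grip_force: 61.6
tray 1354 (array([572.8, 396. ]), array([69.2, 15.1]), 9.2)
tcp [584.2 307.3 105.3] yaw 8.4 shift [  0.8   0.3 127.3] turn -0.001 j6 1.78 F [ 0.5  0.1 -1.3] gap 40.9 t 27.95
```

View pics/w9.png

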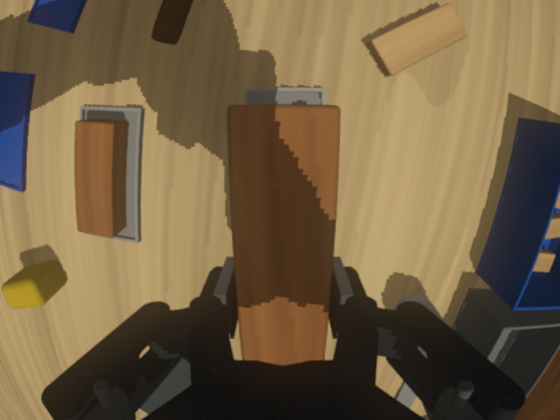

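Rail aligned with the long tray (end seen at (285,95)); the short rail lies in its tray at (103,178).

```bash
python3 -m handwheel '[[1,1,50,0,0],[1,1,90,0,0],[1,1,110,0,0],[1,1,120,0,0],[1,1,125,0,0],[1,1,128,0,0],[1,1,128,0,0],[1,1,128,0,0]]';  python3 -m handwheel '[[0,0,1,0,0],[0,0,2,0,0],[0,0,2,0,0]]'
```

```text
clock: 28.75
tcp_pos: [0.5872, 0.3112, -0.021]
orientation: [0.0, 0.653, 0.758, 0.006]
wrist_force: [-0.7, -0.3, -1.8]
finger_gap: 0.0411
grip_force: 61.5
clock: 29.05
tcp_pos: [0.5866, 0.3111, -0.024]
orientation: [0.0, 0.653, 0.758, 0.005]
wrist_force: [-0.3, 0.4, 0.6]
finger_gap: 0.0409
grip_force: 61.9
```

```bash
python3 -m handwheel '[[0,0,1,0,0],[0,0,1,0,0],[0,0,1,0,0]]'; python3 -m handwheel '[[0,0,0,0,1],[0,0,0,0,1],[0,0,0,0,1],[0,0,-15,0,1],[0,0,-60,0,1],[0,0,-110,0,1],[0,0,-160,0,1],[0,0,-160,0,1]]'; python3 - <<'E'
from h import *
r,P=cloud('wrist'); cv2.imwrite('pics/w10.png',r['color']); Z=P[...,2]
d=np.hypot(P[...,0]-.585,P[...,1]-.309)<.12
m=big(d&(Z>.026)&(Z<.046)); print('long',m.sum(),rect(P[m][:,:2]),P[m][:,2].mean(),P[m][:,2].std())
r,_=cloud('scene'); cv2.imwrite('pics/s10.png',r['color'])
E
```

```text
clock: 29.35
tcp_pos: [0.5866, 0.3112, -0.0243]
orientation: [0.0, 0.653, 0.758, 0.005]
wrist_force: [-1.7, 0.2, 5.5]
finger_gap: 0.0409
grip_force: 62.4
clock: 30.15
tcp_pos: [0.59, 0.3115, 0.1448]
orientation: [0.003, 0.653, 0.758, 0.011]
wrist_force: [0.2, 0.4, -0.2]
finger_gap: 0.0853
grip_force: 0.0
long 7338 (array([585.9, 311.9]), array([159.9,  41.9]), -81.8) 0.03597025832161926 0.0007479226945231557
```

View pics/s10.png

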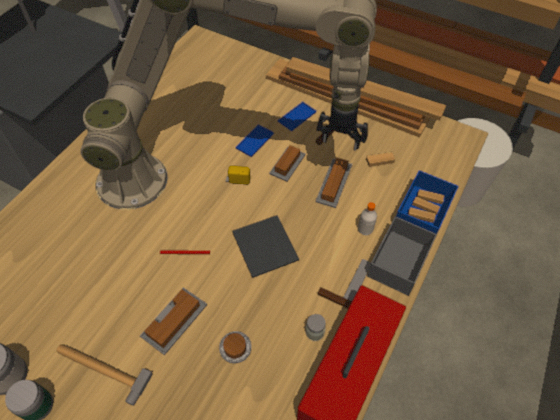

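All four parts lie in their trays: foot (235,345), bearer (174,320), short rail (288,160) and long rail (335,183). The glue (368,218) and the jar (316,326) still stand where they were. The gripper is clear.

```bash
python3 -m handwheel '[[0,0,0,0,1],[0,0,0,0,1],[0,0,0,0,1]]' | head -1; python3 -c "
from workcell import workorder
print(workorder.hand_in())"
```

```text
clock: 30.55
the job is handed in; nothing more can be done
None
```

The job is handed in at about 31 s: foot, bearer, short rail and long rail lie flat in their own trays, in that order, with the bearer's notch round the step and the glue bottle and screw jar untouched; my first close on the foot missed above it without moving anything, because the reported TCP read about 40 mm below the real fingertips.

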